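# Set the length stop of the sawing bed and bring the stone up to it

### The arm

A 6-joint arm with a two-finger parallel gripper is mounted at the origin on the work surface. World frame = base frame: x ahead of the robot, y to its left, z up, the work surface at z = 0. Lengths are in m, angles in degrees, forces in N, time in s.
With the tool pointing down it reaches from about 0.325 to 0.85 m from the base axis. Payload 15.5 kg.
Tool frame: the origin (TCP) lies at the very end of the fingers, on their centre line; the grasp point (between the pads) lies arm.grip_depth behind it (arm.grip_depth is the distance from the TCP to the grasp point, in m); z points along the fingers, y is the line along which they close (so a half turn about z gives the same grasp; the last joint's range is limited). The gripper opens to 91 mm and grips with 3 to 60 N. Pads are 32 mm wide; open, the fingers measure 118 mm over their backs; the gripper's body (76 mm by 178 mm) begins 60 mm behind the grasp point.
Start: joints at [59.272, 28.281, 77.091, -0, 74.628, -5.472], TCP at [0.267, 0.565, 0.214] pointing down, gripper open.
Joint ranges: [-166.48, 166.48], [-47.26, 123.95], [12.59, 153.08], [-70.14, 250.14], [6.76, 159.57], [-176.63, 176.63]. Speed limits (degrees/s): [108.29, 108.29, 147.25, 172.46, 172.46, 172.46].

### API

Orientations are given as a 3x3 rotation matrix whose columns are the frame's x, y, z axes.
In Python, from rig import arm, vision gives the robot as it stands (arm), with the cameras (vision). Calls block until the motion is done:
- arm.move_to(position, orientation): joint-space move of the TCP to a pose.
- arm.move_l(position, orientation=None, feed=0.15): straight line of the TCP; orientation=None keeps the orientation; feed is the mean speed in m/s.
- arm.move_joints(angles): joint-space move.
- arm.grip(opening): finger opening in m; the grip force is fixed at half the most; returns when the fingers have stopped.
- arm.sleep(seconds).
- arm.solve_ik(position, orientation): joint angles nearest the present ones, or None.
- vision.snapshot(name): name is "side" or "top"; returns the picture (400x640x3 uint8, red, green, blue); there is no depth.
- vision.get_calibration(name): a dict with "intrinsics" (3x3 intrinsics, pixels), "cam_to_world" (4x4, takes a point from camera to world coordinates). Camera axes: x right, y down, z forward; pixel columns grow to the right and rows downward; lengths in m; the calibration is good to about 2 mm. A picture is of the moment at which its call begins. get_calibration takes no time and is no camera call.
A pose or a line that the arm cannot do raises arm.Unreachable and nothing moves.
- arm.sign_off(): hands the job in; it is judged then, once.
Readings, each from a call of its own:
- arm.current_t(): time.
- arm.current_joint_positions(): joint angles.
- arm.current_dq(): joint speeds.
- arm.current_tau(): joint torques, N m.
- arm.current_ee_pos(): TCP position.
- arm.current_tool_rot(): TCP orientation.
- arm.current_force(): force on the tool from outside, world axes, zero at the start.
- arm.current_torque(): the same for the moment, N m.
- arm.current_width(): finger opening in m.
- arm.current_grasp_force(): force on a finger pad.
Only numpy, scipy, OpenCV 4.12 (cv2) and the standard library are available. Lean on these libraries where they do the work, as an engineer would, in place of code of your own. Each camera call takes 0.05 s, during which the arm holds its last target. There are 200 camera calls.

### The job

Set up the sawing bed for the next cut: slide the stop collar along its bar until its pointer lines up with the tip of the brass marker on the ruler, and let go of it there. Then bring the marble bar lying on the bed flush against the fence and slide it along until its end rests against the stop, with the stop still on its mark. Leave the other things where they lie.

Things in the scene. Friction and masses are not known exactly. Their poses are not given: they have to be found in the camera images.
- bed: (All sizes in mm.) Fixed wooden sawing bed, 240 (x) x 540 (y) x 20 thick. Origin: centre of its underside, on the table; x points away from the robot, y to the robot's left, turned up to 12 degrees either way. In front of the fence its top is flat (a 3 wide saw slot crosses it); behind the bar stands a ruler rail, x = 85 to 115, top 70 above the table
- fence (a point): Middle of the upper front edge of the bed's dark fence, which runs along the bed's whole length (its y); the fence is 12 thick and 14 tall, its front face at x = 0 of the bed, its top 34 above the table
- bar_mid (a point): Middle of the steel bar's axis; the bar, 16 diameter, runs along the bed's y at x = +45 of the bed, 75 above the table, between two end posts (24 long, centred 258 either side, tops 92 above the table)
- stop: The stop: dark steel collar on the bar, 60 diameter, 36 wide, clamp ears on top (24 along the bar, 30 across, up to 135 above the table) and an arm reaching forward over the fence. Origin: on the bar's axis, mid-collar; axes as the bed's. It only slides along the bar, y = -170 to +40 of the bed, takes about 9 N to slide and stays where left. Starts near the -y end, on the -y side of the marker
- stop_face (a point): Centre of the flat +y side of the stop arm's lower plate, against which the stone's end is to rest: 18 to +y of the stop's origin, 23 in front of the fence. The plate is 12 thick, 40 wide across the bed, and its underside is 3 above the bed
- stop_index (a point): Tip of the stop's thin steel pointer, which reaches back over the ruler rail: 50 behind (+x of) the stop's origin, at the same y (the middle of the collar); axes as the bed's
- marker: Small fixed brass marker on the ruler rail (24 across, 20 along the rail, 12 above the rail) with a pointed tip towards the bar. Origin at the foot of the tip, so its y is the marked position; axes as the bed's
- stone: Loose marble bar 45 (x) x 120 (y) x 36 tall, 0.36 to 0.54 kg, lying on the bed in front of the fence, well to the +y side of the stop, its middle at first 12 to 26 clear of the fence, turned up to 6 degrees from it. Origin: centre of its underside, y along its length
- brush: Bystander: dust brush lying on the bed's front right part, 160 long (origin at the underside)
- offcut: Bystander: short marble offcut lying on the table in front of the bed (towards the robot), 45 x 65 x 36 (origin at the underside)
- spool: Bystander: green thread spool standing on the table behind the bed, 52 diameter, 70 tall (origin at the underside)
- saw: Bystander: hand saw (steel blade, brass back, dark wooden handle) lying flat behind the bed, 300 long (origin at the underside)
- jar: Bystander: lidded glass jar standing to the right of the bed, 70 diameter, 100 tall (origin at the underside)

How it is judged:
By the outcome, as a careful person would: the job done as asked, in the order asked, and still so for the second after the job is handed in, with the robot touching nothing.
It also fails if it takes over 56 s, if anything falls off the work surface, if the arm or the gripper's body presses on something with over 40 N, if the wrist force passes 120 N, or if a joint passes its speed limit or range.

## Working session

There is one attempt and no reset: what is moved stays moved. The work goes in short steps, each a Python script; the robot and the scene stay as the last script left them, time stands still between calls to the robot, and variables do not carry over. Pictures are saved under pics/ and viewed, at most 10 in all, crops included, and the job is handed in when it is done.

```bash
mkdir -p pics; ls
python3 - <<'E'
from rig import arm, vision
import cv2,numpy as np
for n in("top","side"):
    im=vision.snapshot(n); cv2.imwrite(f"pics/{n}0.png",im[:,:,::-1])
    c=vision.get_calibration(n); print(n,c["intrinsics"],np.round(c["cam_to_world"],4))
print(arm.grip_depth,arm.current_tool_rot().round(3),arm.current_t())
E
```

```text
pics
rig.py
top [[386.56409885   0.         318.26377593]
 [  0.         386.56409885 200.12992935]
 [  0.           0.           1.        ]] [[ 8.690e-02 -9.714e-01  2.209e-01  3.731e-01]
 [-9.962e-01 -8.480e-02  1.890e-02 -4.490e-02]
 [ 4.000e-04 -2.217e-01 -9.751e-01  9.822e-01]
 [ 0.000e+00  0.000e+00  0.000e+00  1.000e+00]]
side [[435.91666679   0.         319.67961549]
 [  0.         435.91666679 199.20696019]
 [  0.           0.           1.        ]] [[-0.9875 -0.0774  0.1373  0.4539]
 [-0.1575  0.4645 -0.8714  0.8051]
 [ 0.0037 -0.8822 -0.4709  0.544 ]
 [ 0.      0.      0.      1.    ]]
0.0188 [[-0.904  0.427 -0.001]
 [ 0.427  0.904 -0.001]
 [ 0.    -0.001 -1.   ]] 0.1
```

View pics/top0.png

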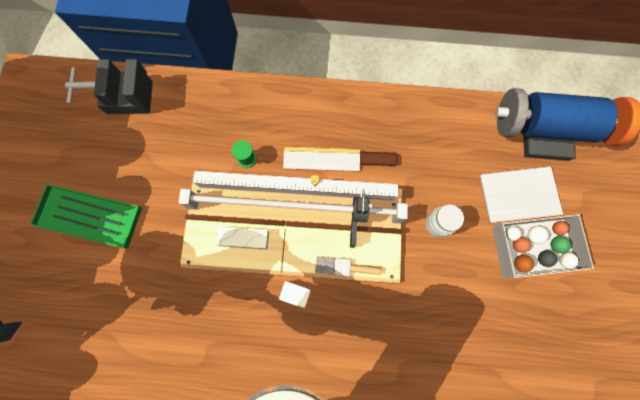

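View pics/side0.png

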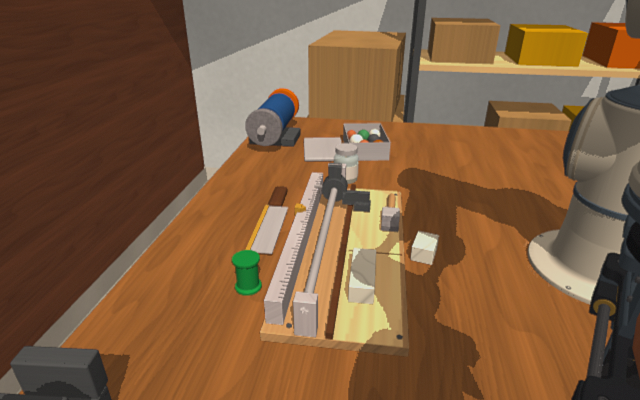

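The top view shows the bed (180–405, 172–285), the stop at about (361, 208), the marker at (315, 181) and the stone at (243, 238). I'll enlarge both views to get edges.

Run:
```python
import cv2
a=cv2.imread("pics/top0.png")[165:290,175:410]; cv2.imwrite("pics/tc.png",cv2.resize(a,None,fx=3.4,fy=3.4,interpolation=cv2.INTER_CUBIC))
a=cv2.imread("pics/side0.png")[160:350,255:455]; cv2.imwrite("pics/sc.png",cv2.resize(a,None,fx=3.1,fy=3.1,interpolation=cv2.INTER_CUBIC))
```

```text
(no output)
```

View pics/tc.png

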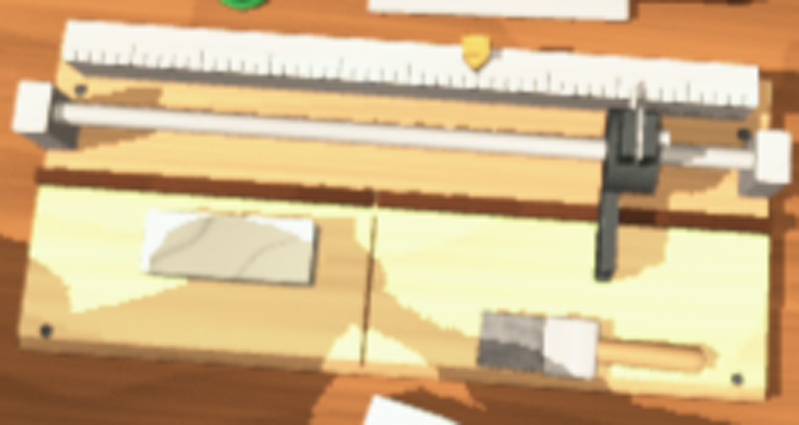

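View pics/sc.png

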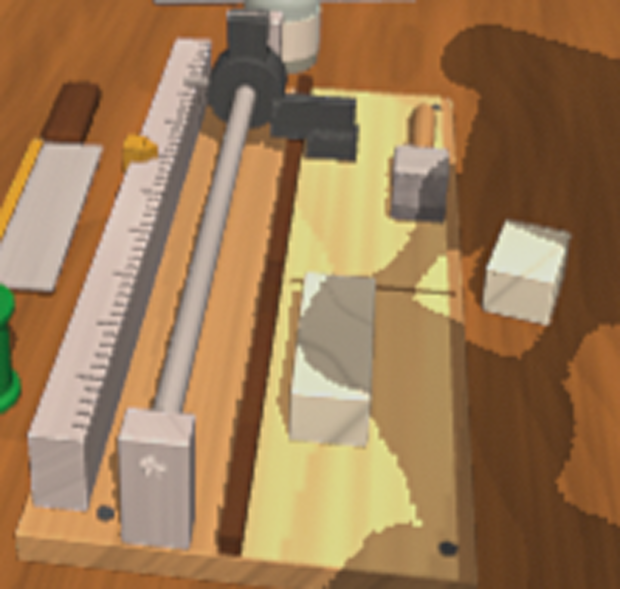

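Readings from the crops (top crop pixels): pointer tip about (638, 85), marker tip (477, 70) and post tops (34, 112) and (773, 157). The stone's top corners are near (150, 210), (315, 220), (312, 284) and (142, 271), and the brush starts at x = 480. Next I'll cast rays through these points.

```bash
cat > h.py <<'E'
import numpy as np,cv2
from rig import arm, vision
def ray(cam,uv,z):
    c=vision.get_calibration(cam);T=c["cam_to_world"]
    d=T[:3,:3]@np.linalg.solve(c["intrinsics"],[uv[0],uv[1],1.]);o=T[:3,3]
    return o+d*(z-o[2])/d[2]
def tc(u,v): return ((u+.5)/3.4-.5+175,(v+.5)/3.4-.5+165)
def sc(u,v): return ((u+.5)/3.1-.5+255,(v+.5)/3.1-.5+160)
E
python3 - <<'E'
from h import *
L=ray("top",tc(34,112),.092);R=ray("top",tc(773,157),.092)
print("posts",L,R,np.linalg.norm(L-R))
ey=(L-R)[:2];ey/=np.linalg.norm(ey);ex=np.array([ey[1],-ey[0]])
m=(L+R)[:2]/2;o=m-45e-3*ex;print("bed",o,"yaw",np.degrees(np.arctan2(-ey[0],ey[1])))
B=lambda cam,p,z:(np.array([ex,ey])@(ray(cam,p,z)[:2]-o)*1e3).round(1)
for n,p,z in[("railFrontL",(65,72),.07),("railFrontR",(757,106),.07),("railbackL",(68,20),.07),("railbackR",(757,66),.07),("bedFL",(22,342),.02),("bedFR",(767,396),.02),
 ("fenceL",(38,185),.034),("fenceR",(768,230),.034),("markertip",(477,70),.076),("ptr",(638,85),.075),("st1",(150,210),.056),("st2",(315,220),.056),("st3",(312,284),.056),("st4",(142,271),.056),("ear",(637,135),.135),("brush",(480,345),.03),("brush",(485,312),.035)]:print(n,B("top",tc(*p),z))
for n,p,z in[("railFrontL",(85,437),.07),("railBackL",(30,435),.07),("bedFL",(474,580),.02),("postc",(157,412),.092),("mark tip",(158,150),.076),("stA",(293,404),.056),("stB",(368,408),.056),("stC",(374,278),.056),("stD",(305,275),.056),("bedFR",(453,98),.02)]:print("side",n,B("side",sc(*p),z))
E
```

```text
posts [0.55347356 0.28766645 0.092     ] [ 0.56626518 -0.22570143  0.092     ] 0.5135272236554991
bed [0.51488334 0.02986159] yaw 1.4273472356920047
railFrontL [ 80.3 246.8]
railFrontR [  86.1 -249.4]
railbackL [119.2 249.8]
railbackR [ 115.7 -248.9]
bedFL [-109.9  268.3]
bedFR [-114.8 -269.9]
fenceL [  3.  267.6]
fenceR [   3. -266.]
markertip [ 98.6 -48.4]
ptr [  94.9 -163.6]
st1 [-13.4 177.7]
st2 [-13.3  59.9]
st3 [-58.6  57.8]
st4 [-56.9 178.2]
ear [  45.1 -158.1]
brush [-92.1 -62.4]
brush [-68.9 -64.6]
side railFrontL [ 88.4 247.7]
side railBackL [117.  250.2]
side bedFL [-114.3  269.7]
side postc [ 50.1 248.9]
side mark tip [ 98.2 -47.5]
side stA [-15.8 190. ]
side stB [-56.9 187.7]
side stC [-57.5  61.5]
side stD [-14.1  64.2]
side bedFR [-119.8 -270.8]
```

```bash
cat >> h.py <<'E'
o=np.array([0.51488334,0.02986159]);a=np.radians(1.427);ex=np.array([np.cos(a),np.sin(a)]);ey=np.array([-np.sin(a),np.cos(a)])
R=np.array([[-ex[0],ey[0],0],[-ex[1],ey[1],0],[0,0,-1.]])
def W(x,y,z): p=o+(x*ex+y*ey)/1e3; return np.array([p[0],p[1],z])
def bed(p): return np.array([ex,ey])@(np.asarray(p)[:2]-o)*1e3
def pose(): p=arm.current_ee_pos(); return (*bed(p).round(1),round(p[2]*1e3,1))
def F(): f=arm.current_force(); return np.array([f[:2]@ex,f[:2]@ey,f[2]]).round(2)
E
python3 - <<'E'
from h import *
arm.move_to(W(45,-161,.2),R); print(arm.current_t(),pose())
arm.move_l(W(45,-161,.112),feed=.12); print(F())
arm.grip(0.0); print(arm.current_width(),arm.current_grasp_force(),pose(),F(),arm.current_t())
arm.move_l(W(45,-161+113,.112),feed=.06); print(pose(),F(),arm.current_t())
arm.grip(.05); print(arm.current_width(),F())
arm.move_l(W(45,-48,.2)); arm.move_to(W(-40,160,.22),R); print(arm.current_t())
for n in("top","side"): cv2.imwrite(f"pics/{n}1.png",vision.snapshot(n)[:,:,::-1])
t=cv2.imread("pics/top1.png")[165:255,275:375];s=cv2.imread("pics/side1.png")[175:265,285:385]
f=lambda i:cv2.resize(i,None,fx=4,fy=4,interpolation=cv2.INTER_CUBIC)
cv2.imwrite("pics/c1.png",np.hstack([f(t),f(s)]))
E
```

```text
2.7667 (np.float64(45.2), np.float64(-160.4), np.float64(200.0))
[-0.96  0.33 -0.34]
0.02358287946715928 29.99980241060257 (np.float64(45.0), np.float64(-160.7), np.float64(112.0)) [0.73 4.02 1.2 ] 4.6833
(np.float64(45.6), np.float64(-49.0), np.float64(112.0)) [ 2.31 -7.48 -5.52] 6.7167
0.04983867847347119 [-0.12 -0.57 -0.49]
8.9333
```

View pics/c1.png

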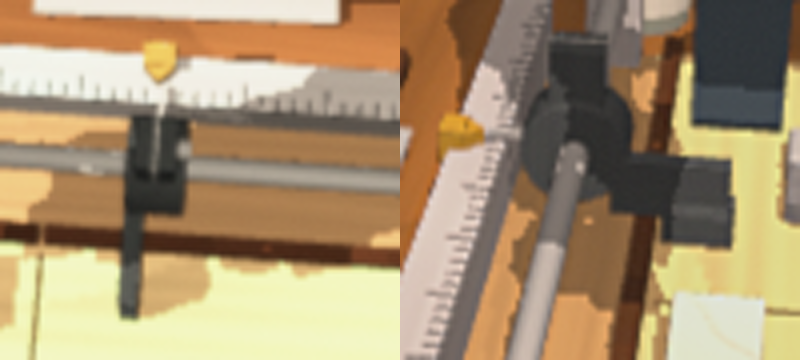

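The stop is nearly on the mark: marker tip at about (160, 83) and pointer at about (163, 92) in the top crop. A tighter zoom will give the residual.

Run:
```python
from h import *
t=cv2.imread("pics/top1.png")[170:212,298:331];s=cv2.imread("pics/side1.png")[195:225,290:323]
cv2.imwrite("pics/c2.png",np.hstack([cv2.resize(t,(396,504),interpolation=cv2.INTER_CUBIC),cv2.resize(cv2.copyMakeBorder(s,0,12,0,0,cv2.BORDER_CONSTANT),(396,504),interpolation=cv2.INTER_CUBIC)]))
```

```text
(no output)
```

View pics/c2.png

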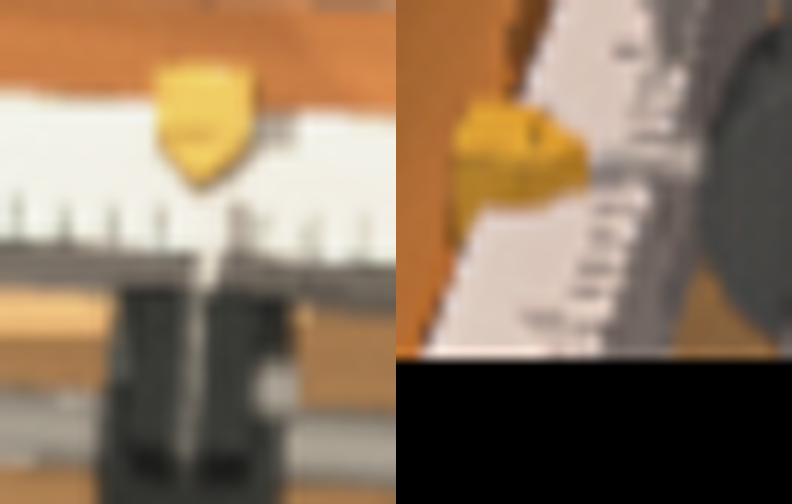

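Run:
```python
from h import *
im=cv2.imread("pics/top1.png").astype(float); g=im.mean(2)
for r in range(189,208,1):
    row=g[r,309:321]; w=np.clip(row-np.sort(row)[5]-8,0,None); w[abs(np.arange(12)-w.argmax())>1]=0
    u=(w*np.arange(309,321)).sum()/w.sum()
    print(r,row.astype(int),u.round(2),[bed(ray("top",(u,r),z)).round(1) for z in(.075,.135)])
hsv=cv2.cvtColor(im.astype(np.uint8),cv2.COLOR_BGR2HSV)[172:188,305:325]
sat=hsv[:,:,1].astype(int)
print(sat)
for p in[(201,187),(204.5,110)]:
    uv=(p[0]+.5)/12-.5+298,(p[1]+.5)/12-.5+170; print(uv,[bed(ray("top",uv,z)).round(1) for z in (.07,.076,.082)])
```

```text
189 [232 226 205 235 237 235 233 223 176 177 201 223] 313.0 [array([ 89.1, -44.3]), array([ 73.8, -46.1])]
190 [196 204 190 212 212 219 226 207 154 157 189 216] 314.67 [array([ 86.9, -48.5]), array([ 71.7, -50. ])]
191 [124 127 124 124 121 165 213 160 114 115 135 152] 314.96 [array([ 84.5, -49.4]), array([ 69.4, -50.8])]
192 [109 110 109 110 119 167 206 138 110 108 107 102] 314.82 [array([ 81.9, -49.2]), array([ 67. , -50.7])]
193 [ 89  89  87  92 111 158 174 107  94  95  99  98] 314.6 [array([ 79.4, -48.8]), array([ 64.7, -50.3])]
194 [ 51  51  49  58  82 117 101  69  65  66  73  72] 314.24 [array([ 76.9, -48.1]), array([ 62.3, -49.7])]
195 [ 48  54  53  56  82 108  67  55  53  51  46  41] 313.79 [array([ 74.3, -47.2]), array([ 59.9, -48.8])]
196 [ 48  54  54  57  84 116  67  56  57  55  48  40] 313.78 [array([ 71.9, -47.3]), array([ 57.6, -48.9])]
197 [ 51  54  53  59  91 126  70  57  56  55  48  43] 313.78 [array([ 69.4, -47.5]), array([ 55.3, -49.1])]
198 [ 52  54  56  59  90 120  68  56  57  53  46  45] 313.75 [array([ 66.9, -47.6]), array([ 53. , -49.2])]
199 [ 54  55  57  62  
[... 1794 characters left out ...]
12  23  87 147 151 150 149 152 152 105  43  30  28  22
   12  11]
 [ 12  13  12  13  14  16  42 101 148 150 152 153 115  53  28  14  13  13
   13  13]
 [ 12  12  12  12  13  14  18  46 117 151 148 104  52  28  15  14  14  14
   14  14]
 [ 12  12  13  13  13  13  14  21  51  94  71  42  30  15  14  14  14  14
   14  14]
 [ 12  13  14  13  12  13  16  14  21  38  34  22  26  21  15  14  14  14
   14  14]
 [ 11  14  22  13  13  15  24  14  13  15  17  23  34  31  22  16  15  15
   14  16]]
(314.2916666666667, 185.125) [array([100.4, -46.7]), array([ 98.8, -46.9]), array([ 97.2, -47. ])]
(314.5833333333333, 178.70833333333334) [array([116.7, -46.4]), array([114.9, -46.5]), array([113.2, -46.7])]
```

Measured in bed y, the stop is at about −49.0 and the marker at −47.0, so I'll regrip and move it +2 mm, closing the loop on the TCP reading.

Run:
```python
from h import *
arm.move_to(W(45,-49,.2),R); arm.move_l(W(45,-49,.112),feed=.12)
arm.grip(0.0); print(arm.current_width(),pose(),F())
c=-46.1
for i in range(4):
    arm.move_l(W(45,c,.112),feed=.02); arm.sleep(.2); y=bed(arm.current_ee_pos())[1]; print(c,round(y,2),F())
    if abs(y+47)<.25: break
    c+=-47-y
arm.grip(.05); print(F())
arm.move_l(W(45,c,.2)); arm.move_to(W(-110,118,.2),R); print(arm.current_t(),pose())
im=vision.snapshot("top"); cv2.imwrite("pics/top2.png",im[:,:,::-1])
g=im.mean(2)
for r in [191,192,193,195,197,199,206]:
    row=g[r,309:319]; w=np.clip(row-np.sort(row)[5]-8,0,None); w[abs(np.arange(10)-w.argmax())>1]=0
    u=(w*np.arange(309,319)).sum()/w.sum(); print(r,u.round(2),bed(ray("top",(u,r),.075 if r<194 else .135)).round(1))
t=im[170:212,298:331,::-1]; t2=im[165:290,175:410,::-1]
cv2.imwrite("pics/c3.png",np.hstack([cv2.resize(t,(330,420),interpolation=cv2.INTER_CUBIC),cv2.resize(cv2.copyMakeBorder(t2,0,85,0,0,cv2.BORDER_CONSTANT),(470,420),interpolation=cv2.INTER_CUBIC)]))
```

```text
0.02417644303283453 (np.float64(45.2), np.float64(-49.0), np.float64(112.3)) [-0.81  1.19  5.31]
-46.1 -46.65 [-1.73 -4.64  6.56]
-46.45013457887227 -46.67 [-1.45 -2.12  5.2 ]
-46.77705753504693 -46.67 [-0.82  0.57  6.86]
-47.106835905267026 -46.71 [-0.56  4.02  6.51]
[0.33 0.18 0.54]
15.4083 (np.float64(-108.8), np.float64(117.7), np.float64(200.0))
191 313.73 [ 84.3 -46.4]
192 313.86 [ 81.8 -46.9]
193 313.69 [ 79.3 -46.7]
195 312.87 [ 59.8 -46.7]
197 312.77 [ 55.2 -46.8]
199 312.65 [ 50.5 -46.8]
206 311.98 [ 34.4 -46.4]
```

View pics/c3.png

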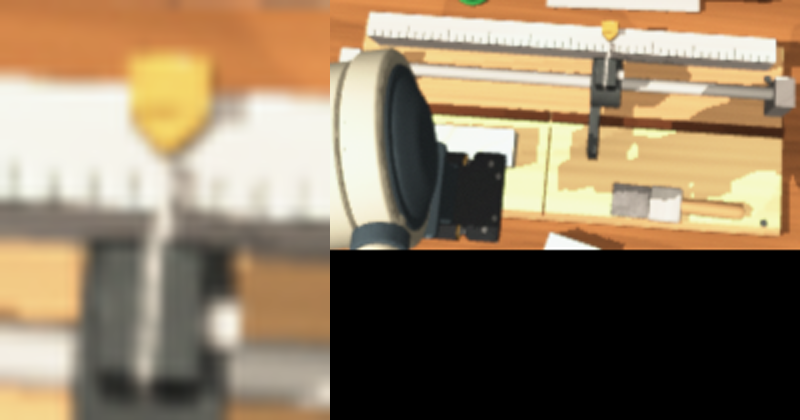

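The pointer now meets the marker tip: both are at about (168, 150) in the left panel, and the stop reads −46.7. The stone is still at its start, so next I'll push it to the fence.

```bash
cat >> h.py <<'E'
def push(x,y,z,d,n,lim,ax,feed=.03,step=1.5):
    """step along bed axis ax (sign d) until the reaction rises above lim"""
    p=[x,y]; f0=F()[ax]; log=[]
    for i in range(n):
        p[ax]+=d*step; arm.move_l(W(*p,z),feed=feed); f=(F()[ax]-f0)*-d; log.append((round(float(bed(arm.current_ee_pos())[ax]),1),round(float(f),1)))
        if f>lim: break
    print(log[-9:],"t",arm.current_t()); return p
E
python3 - <<'E'
from h import *
arm.grip(.07)
arm.move_l(W(-92,118,.2)); arm.move_l(W(-92,118,.032)); print(F(),pose())
arm.move_l(W(-70,118,.032),feed=.06); print(F())
p=push(-70,118,.032,1,14,7,0)
print(arm.current_t())
E
```

```text
[0.23 0.   1.41] (np.float64(-91.7), np.float64(118.1), np.float64(32.6))
[-0.   -1.02 -0.42]
[(-68.5, -0.1), (-67.3, 1.8), (-65.7, 2.9), (-63.8, 0.8), (-62.2, 1.2), (-60.8, 1.2), (-59.8, 5.0), (-59.7, 11.8)] t 20.0167
20.0167
```

Run:
```python
from h import *
arm.move_l(W(-80,118,.032)); arm.move_l(W(-80,118,.09)); arm.grip(0)
arm.move_l(W(-24,212,.09),feed=.2); arm.move_l(W(-24,212,.034)); print(F(),arm.current_t())
arm.move_l(W(-24,150,.034),feed=.06); print(pose(),F())
arm.move_l(W(-24,118,.034),feed=.05); print(pose(),F(),arm.current_t())
arm.move_l(W(-24,130,.034)); arm.move_l(W(-24,140,.1),feed=.2)
im=vision.snapshot("top"); cv2.imwrite("pics/top3.png",im[:,:,::-1]);s=vision.snapshot("side")
print(arm.current_t())
f=lambda i:cv2.resize(i[:,:,::-1],(400,400),interpolation=cv2.INTER_CUBIC)
cv2.imwrite("pics/c4.png",np.hstack([f(im[170:270,235:335]),f(s[180:300,290:410])]))
```

```text
[-0.38  0.05 -0.14] 23.175
(np.float64(-24.0), np.float64(149.5), np.float64(34.0)) [ 0.03 -0.34  0.6 ]
(np.float64(-23.9), np.float64(117.9), np.float64(34.0)) [-0.48 -0.31  0.12] 25.15
25.9833
```

View pics/c4.png

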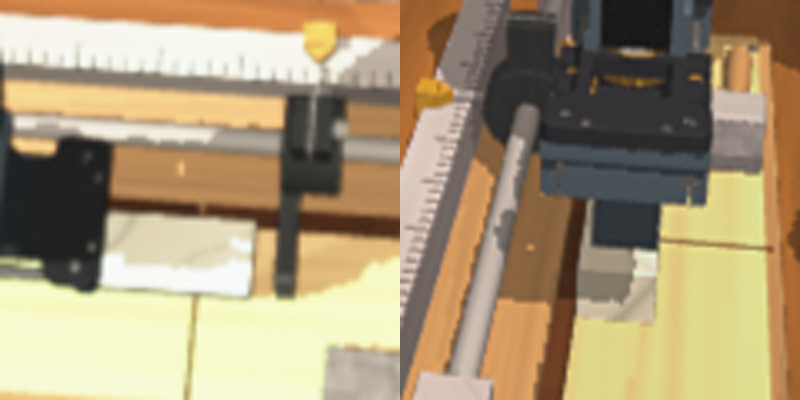

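The stone is about 13 mm short of the stop and close to the fence. I'll press it to the fence once more, then finish with a gentle end push.

Run:
```python
from h import *
arm.move_l(W(-82,80,.1),feed=.25); arm.grip(.07); arm.move_l(W(-82,45,.1),feed=.2); arm.move_l(W(-82,45,.032)); arm.move_l(W(-65,45,.032),feed=.06)
push(-65,45,.032,1,8,6,0,step=1)
arm.move_l(W(-82,45,.032)); arm.move_l(W(-82,45,.1),feed=.2); arm.grip(0)
arm.move_l(W(-24,135,.1),feed=.25); arm.move_l(W(-24,135,.034)); arm.move_l(W(-24,119.5,.034),feed=.06)
p=push(-24,119.5,.034,-1,25,4.5,1,feed=.02,step=.8)
print(pose(),F())
```

```text
[(-64.2, -0.7), (-63.0, -0.8), (-61.9, -0.0), (-60.9, -1.0), (-60.2, 1.1), (-60.2, 5.5), (-60.1, 8.8)] t 30.7
[(108.2, 1.7), (107.4, 1.9), (106.6, 2.6), (105.9, 2.9), (105.0, 3.1), (104.2, 3.4), (103.4, 2.6), (102.6, 2.0), (102.2, 7.2)] t 39.675
(np.float64(-24.0), np.float64(102.2), np.float64(34.0)) [-1.86  6.63 -0.76]
```

Run:
```python
from h import *
arm.move_l(W(-24,125,.034)); arm.move_l(W(-70,200,.2),feed=.3)
im=vision.snapshot("top"); s=vision.snapshot("side"); print(arm.current_t()); g=im.mean(2)
for r in [191,192,193,195,197,199,206]:
    row=g[r,309:319]; w=np.clip(row-np.sort(row)[5]-8,0,None); w[abs(np.arange(10)-w.argmax())>1]=0
    u=(w*np.arange(309,319)).sum()/w.sum(); print(r,u.round(2),bed(ray("top",(u,r),.075 if r<194 else .135)).round(1))
f=lambda i:cv2.resize(i[:,:,::-1],(400,500),interpolation=cv2.INTER_CUBIC)
cv2.imwrite("pics/c5.png",np.hstack([f(im[170:260,255:327]),f(s[180:280,315:395])]))
```

```text
40.85
191 313.76 [ 84.3 -46.5]
192 313.9 [ 81.8 -47. ]
193 313.8 [ 79.3 -46.9]
195 312.99 [ 59.8 -47. ]
197 312.77 [ 55.2 -46.8]
199 312.66 [ 50.5 -46.9]
206 312.07 [ 34.4 -46.6]
```

View pics/c5.png

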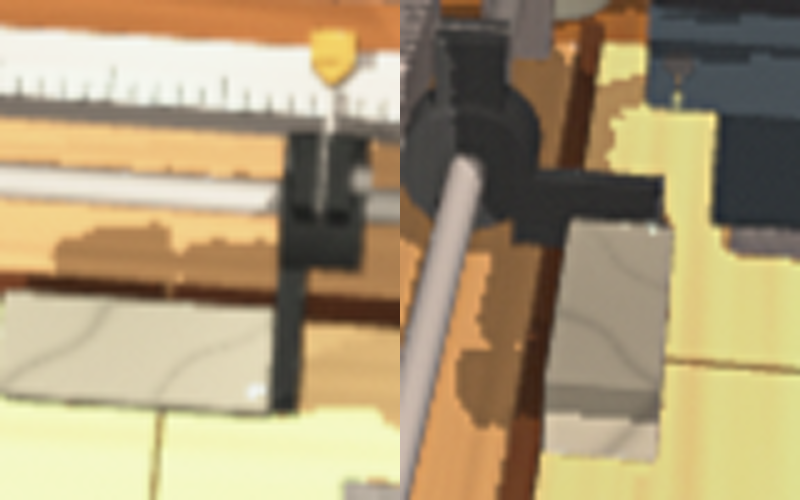

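The stop held its mark (−46.85) and the stone's end touches the plate. One last light press to the fence, then I'll retreat, check and hand in.

Run:
```python
from h import *
arm.move_l(W(-84,36,.12),feed=.3); arm.grip(.06); arm.move_l(W(-84,34,.034),feed=.2); arm.move_l(W(-64,34,.034),feed=.06)
push(-64,34,.034,1,7,3.5,0,feed=.04,step=.8)
arm.move_l(W(-84,34,.034)); arm.move_l(W(-110,150,.2),feed=.3)
im=vision.snapshot("top"); s=vision.snapshot("side"); print(arm.current_t()); g=im.mean(2)
for r in [192,193,197,199]:
    row=g[r,309:319]; w=np.clip(row-np.sort(row)[5]-8,0,None); w[abs(np.arange(10)-w.argmax())>1]=0
    u=(w*np.arange(309,319)).sum()/w.sum(); print(r,u.round(2))
f=lambda i:cv2.resize(i[:,:,::-1],(400,500),interpolation=cv2.INTER_CUBIC)
cv2.imwrite("pics/c6.png",np.hstack([f(im[170:260,255:327]),f(s[180:280,315:395])]))
```

```text
[(-63.4, 0.1), (-62.4, 0.4), (-61.5, 0.3), (-60.7, -0.0), (-60.2, 1.4), (-60.2, 5.0)] t 45.175
46.425
192 313.87
193 313.69
197 312.78
199 312.7
```

View pics/c6.png

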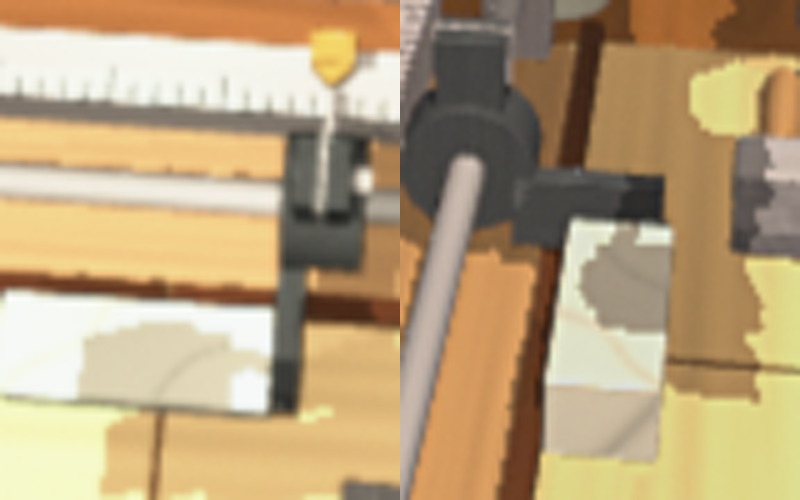

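The pointer tip is at the marker tip (about (333, 90)), and the stone sits flush to the fence with its end against the plate (about (273, 360)).

```bash
python3 -c "
from rig import arm, vision
print(arm.sign_off(),arm.current_t())"
```

```text
the job is handed in; nothing more can be done
the job is handed in; nothing more can be done
```

The job is handed in after about 46 s of the 56 s: the stop's pointer is on the marker to about 0.3 mm by the top camera, and the stone is flush to the fence with its end against the stop.

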